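Clamp a ply block in a twin-screw press, keeping the platen level

ROBOT

A 6-joint arm with a two-finger parallel gripper is mounted at the origin on a cart in front of the work surface, level with it; the furniture and walls round the work are solid. World frame = base frame: x ahead of the robot, y to its left, z up, the work surface at z = 0. Lengths are in m, angles in rad, forces in N, time in s.
With the tool pointing down it reaches from about 0.325 to 0.775 m from the base axis. Payload 5.5 kg.
Tool frame: the origin (TCP) lies midway between the tips of the shut fingers; the grasp point (between the pads) lies 19 mm behind it (ctrl.grasp_offset is the distance from the TCP to the grasp point, in m); z points along the fingers, y is the line along which they close (so a half turn about z gives the same grasp; the last joint's range is limited). The gripper opens to 88 mm and grips with 3 to 60 N. Pads are 20 mm wide; open, the fingers measure 115 mm over their backs; the gripper's body (75 mm by 178 mm) begins 61 mm behind the grasp point.
Start: joints at [1.148, 0.091, 1.231, -0, 1.82, -0.057], TCP at [0.215, 0.56, 0.223] pointing down, gripper open.
Joint ranges: [-2.87, 2.87], [-0.86, 2.18], [0.17, 2.46], [-1.51, 4.65], [0.06, 2.69], [-2.65, 2.65]. Speed limits (rad/s): [2.57, 2.57, 3.01, 3.14, 3.14, 3.14].

INTERFACE

Orientations are given as a rotation vector (axis times angle).
In Python, from cell import ctrl gives the robot as it stands.
- The arm moves only by the tool play_rows, never from a script. Its argument "commands" is text: rows parted by semicolons, each of 7 numbers parted by spaces: the opening, from -1 (shut) to 1 (fully open), then the shift along the world's x, y, z in cm, then the turn, a rotation vector about the world's x, y, z in degrees. In form: fingers x y z ax ay az; .... A call has 1 to 12 rows; each row shifts and turns the commanded pose from where the row before left it; what a row does not reach is not made up. A row lasts 1/12 s, in which the tool goes at most 41.7 mm and 7.16 degrees, less where a joint would pass 70% of its speed; a pose out of reach is approached as far as the arm can. A call is refused whole if a number of a shift passes 4.17 or a number of a turn 7.16, either way. A call with a gripper value outside its range is refused whole. The fingers move at their own pace and stop on an object; "squeeze" is the grip in N (left out, the last holds). Time passes only in rows, so rows that do not move let the fingers close. It gives the time, the measured TCP pose, the force, the opening and the grip force at its end, in the units of the state.
- ctrl.state(): the state, without advancing time (a new reading comes with each control period).
- ctrl.snapshot(name): name is "scene" or "top" or "wrist"; returns a dict with "frame" (400x640x3 uint8, blue, green, red), "K" (3x3 intrinsics, pixels), "R" (3x3) and "t" (3): a world point X has camera coordinates R X + t. Camera axes: x right, y down, z forward; pixel columns grow to the right and rows downward; lengths in m; the calibration is good to about 2 mm. A picture is of the moment at which its call begins. There is no depth.
- ctrl.close_job(): hands the job in; it is judged then, once.
Trained networks look in the newest picture that a camera, given by its name, has taken for a name from the list of things; names that differ only in an ending like _2 or _b are one class to them, and where a whole thing is asked for, a point or a joint stands for the part that bears it (a point fixed in the world has none). Each returns a list of dicts, best first, with "p" (0 to 1); they miss things now and then, are a little off and sometimes report something else, mostly with a low value. They report only what shows in the picture. A call takes as long as a camera call.
- ctrl.spot_in(camera, label): "rect" ([centre column, centre row, width, height] in pixels, round what is visible of it).
- ctrl.regions_of(camera, label): "mask" (400x640 bool, what is visible of it) and "rect" ([centre column, centre row, width, height] in pixels, round what is visible of it).
- ctrl.spot_point(camera, label): "location" ([column, row] in pixels: a listed point, or the origin of a listed thing).
The state is a dict: "time_s": time; "joints": joint angles; "qvel": joint speeds; "tau": joint torques, N m; "ee_pos": TCP position; "orientation": TCP orientation; "contact_force": force on the tool from outside, world axes, zero at the start; "wrist_torque": the same for the moment, N m; "width": opening from 0.0 (shut) to 1.0 (fully open); "gripper_force": force on a finger pad.
Only numpy, scipy, OpenCV 4.12 (cv2) and the standard library are available. Lean on these libraries where they do the work, as an engineer would, in place of code of your own. Each camera call takes 0.05 s, during which the arm holds its last target. There are 200 camera calls.

TASK

Push the black-faced ply block on the press base under the raised platen until it sits square against both stop pins at the back. Then screw the platen down on it with the two black knobs, taking turns in small steps so that the platen stays level, until it clamps the block moderately tight, with about 80 N in all and never more than 150 N. Let go, and leave the other things where they lie.

Things in the scene. Friction and masses are not known exactly. Their poses are not given: they have to be found in the camera images.
- press: Frame fixed to the bench. Origin: underside of the ply base, midway between the screws; x to the back of the press (away from the robot), y left, z up; mm. Base 15 thick, x -100 to 45, y -145 to 145. Steel bridge 26 deep in x, 274 long, z 66 to 78, on posts (16 diameter, y +-125; their caps reach z 83).
- pins (a point): Midway between the two steel stop pins, on the base, at x 22, y 0 of the press. Pins: upright, 10 diameter, tops 18 above the base, centres at y +-45, so their front faces are at x 17 and the block's origin at x -8 when it is home.
- block: Loose ply offcut, black film on top, 50 (its x) by 120 (y) by 18 high, about 0.12 kg; origin at the centre of its underside, z up. Starts on the base in front of the platen, long side roughly along the press's y; must slide 30 to 50 mm back till its long rear side touches both pins. The pads start 3 to 12 mm above its top.
- knob_left_grip (a point): On the axis of the left knob (y 90 of the press) 103 above the bench, the place to grip. Round black fluted knob, 32 diameter, upright axis, z 85 to 116 above the bench; does not move up or down. Running friction about 0.32 N m plus 0.01 N m per rad/s; stays where it is left, also under load. Tightening takes 0.004 N m more (loosening, less) per newton its screw carries.
- knob_right_grip (a point): The same for the right knob, at y -90 of the press.
- knob_left (a joint): Turn of the left knob, rad, growing clockwise seen from above, which lowers the left end of the platen by 4.0 mm per rad (25 mm per turn). Starts at 0 (raised); range -0.3 to 5.5.
- knob_right (a joint): The same for the right knob and the right end of the platen. A difference of 1 rad tips the platen by 0.022 rad. The ends are set a little unequal, so equal readings do not make the platen level: look at the platen itself.
- platen: Aluminium bar under the bridge, 28 deep, 222 long, 13 high, on the two screws; origin at its underside on the left screw's axis, y along the bar to the left. At the start each end's underside is 46.5 mm above the bench, give or take 1.2 mm: it may lean by 0.013 rad. Never tip it by more than 0.03 rad (5 mm between the screws), or they bind. Level at the end: within 0.012 rad.
- platen_right (a point): Point on the underside of the platen on the right screw's axis, 180 mm from the platen's origin; the platen is level when both are at one height.
- pads (a point): Nominal middle of the faces of the platen's two sprung rubber pads (24 by 30, at y +-40), 6 below the platen's underside. The real faces are up to 3 mm higher or lower (wear: same for both, different each time), so touching must be felt at the knobs. Each pad gives 40 N per mm: 80 N per mm of level travel, half on each screw. Total at the end 50 to 110 N, never over 150 N.
- disc: Bystander: black-topped ply disc, 41 diameter, 15 high, on the front left corner of the base.
- shim: Bystander: grey-topped ply piece, 40 by 60 by 15, on the front right corner of the base.
- the_pencil: Bystander: red pencil, 151 long, on the bench to the right of the press.

How it is judged:
By the outcome, as a careful person would: the job done as asked, in the order asked, and still so for the second after the job is handed in, with the robot touching nothing.
It also fails if it takes over 72 s, if anything falls off the work surface, if the arm or the gripper's body presses on something with over 40 N, if the wrist force passes 120 N, or if a joint passes its speed limit or range.

## Working session

There is one attempt and no reset: what is moved stays moved. The work goes in short steps, Python scripts to look and compute and a tool call to move; the robot and the scene stay as the last step left them, time stands still between calls to the robot, and variables do not carry over. Pictures are saved under pics/ and viewed, at most 10 in all, crops included, and the job is handed in when it is done.

Besides the shell and the picture viewer there is one more tool, called after "Request:" as name(argument=value, ...) on one line, values as JSON. play_rows: Moves the arm, as the interface text tells. Its arguments: {"type":"object","properties":{"commands":{"type":"string"},"squeeze":{"type":"number"}},"required":["commands"]}

```bash
ls; mkdir -p pics; cat > h.py <<'E'
import numpy as np, cv2
from cell import ctrl
def snap(n,f=None):
    s=ctrl.snapshot(n); s={k:np.array(v) for k,v in s.items()}
    if f: cv2.imwrite('pics/'+f,s['frame'])
    return s
def ray(s,p,z):
    d=s['R'].T@np.linalg.solve(s['K'],[p[0],p[1],1]); c=-s['R'].T@s['t']
    return c+d*(z-c[2])/d[2]
def proj(s,X):
    c=(np.atleast_2d(X)@s['R'].T+s['t'])@s['K'].T
    return c[:,:2]/c[:,2:]
def tri(views):
    A=[];b=[]
    for s,p in views:
        d=s['R'].T@np.linalg.solve(s['K'],[p[0],p[1],1]); d/=np.linalg.norm(d); c=-s['R'].T@s['t']
        P=np.eye(3)-np.outer(d,d); A.append(P); b.append(P@c)
    return np.linalg.lstsq(np.vstack(A),np.hstack(b),rcond=None)[0]
E
python3 - <<'E'
from h import *
np.set_printoptions(precision=4,suppress=True)
S={n:snap(n,n+'0.png') for n in ('scene','top')}
cv2.imwrite('pics/both.png',cv2.resize(np.vstack([S[n]['frame'] for n in S]),(480*1,600)))
for n in S:
    print(n,'cam',-S[n]['R'].T@S[n]['t'])
Z=dict(press=0,pins=.015,block=.015,knob_left_grip=.103,knob_right_grip=.103,platen=.0465,platen_right=.0465,pads=.0405,disc=.015,shim=.015,the_pencil=0.004)
for l,z in Z.items():
    v=[]
    for n in S:
        r=ctrl.spot_point(n,l)[:2]
        for q in r: print(l,n,round(q['p'],2),np.array(q['location']),ray(S[n],q['location'],z))
        if r: v.append((S[n],r[0]['location']))
    if len(v)==2: print('   tri',tri(v))
print({k:np.round(v,3) for k,v in ctrl.state().items()})
E
```

```text
pics
scene cam [ 0.2745 -0.507   0.7495]
top cam [ 0.3652 -0.0188  0.974 ]
press scene 0.77 [310.8 217.9] [ 0.5442  0.0065 -0.    ]
press top 0.84 [302.9 205.6] [0.5541 0.0036 0.    ]
   tri [0.5488 0.0047 0.0017]
pins scene 0.83 [320.4 211.2] [0.5652 0.0022 0.015 ]
pins scene 0.72 [308.1 272.6] [ 0.4718 -0.1171  0.015 ]
pins top 0.74 [303.4 198.5] [0.5678 0.0014 0.015 ]
pins top 0.35 [257.8 203.8] [0.5604 0.1071 0.015 ]
   tri [0.5664 0.0017 0.0154]
block scene 0.84 [292.2 224.6] [ 0.4968 -0.0007  0.015 ]
block top 0.66 [304.7 230.1] [0.4942 0.0014 0.015 ]
block top 0.32 [353.  239.8] [ 0.4668 -0.107   0.015 ]
   tri [0.496  0.0011 0.0127]
knob_left_grip scene 0.85 [289.  157.7] [0.5425 0.0964 0.103 ]
knob_left_grip top 0.67 [261.7 203.2] [0.5434 0.0874 0.103 ]
   tri [0.5397 0.0864 0.1135]
knob_right_grip scene 0.61 [331.9 220. ] [ 0.5388 -0.0871  0.103 ]
knob_right_grip top 0.79 [345.  195.2] [ 0.5521 -0.0884  0.103 ]
   tri [ 0.5461 -0.0868  0.1015]
platen scene 0.76 [292.5 178.2] [0.5444 0.0891 0.0465]
platen top 0.77 [261.9 202.3] [0.557  0.0938 0.0465]
   tri [0.5533 0.096  0.
[... 615 characters left out ...]
 229.6] [ 0.495  -0.0054  0.015 ]
   tri [ 0.4693 -0.1124  0.0057]
the_pencil scene 0.55 [347.8 289.1] [ 0.5234 -0.1788  0.004 ]
the_pencil top 0.55 [378.9 216.2] [ 0.5198 -0.1718  0.004 ]
   tri [ 0.5239 -0.1741 -0.0055]
{'time_s': np.float64(1.2), 'joints': array([ 1.148,  0.091,  1.231,  0.   ,  1.82 , -0.057]), 'qvel': array([ 0.002,  0.001, -0.001, -0.   ,  0.002, -0.001]), 'tau': array([  0.   , -44.621, -40.65 ,   0.07 ,   0.02 ,  -0.   ]), 'ee_pos': array([0.215, 0.56 , 0.223]), 'orientation': array([-0.571, -3.089,  0.   ]), 'contact_force': array([ 0.637, -0.475, -0.352]), 'wrist_torque': array([-0.009, -0.029,  0.035]), 'gripper_force': np.float64(0.0), 'width': np.float64(0.999)}
```

```bash
python3 - <<'E'
import cv2,numpy as np
a=cv2.imread('pics/scene0.png')[120:310,200:420]; b=cv2.imread('pics/top0.png')[150:290,210:410]
a=cv2.resize(a,(400,346),interpolation=3);b=cv2.resize(b,(400,280),interpolation=3)
c=np.zeros((346,800,3),np.uint8);c[:,:400]=a;c[:280,400:]=b
cv2.imwrite('pics/c0.png',c)
E
```

```text
(no output)
```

View pics/c0.png

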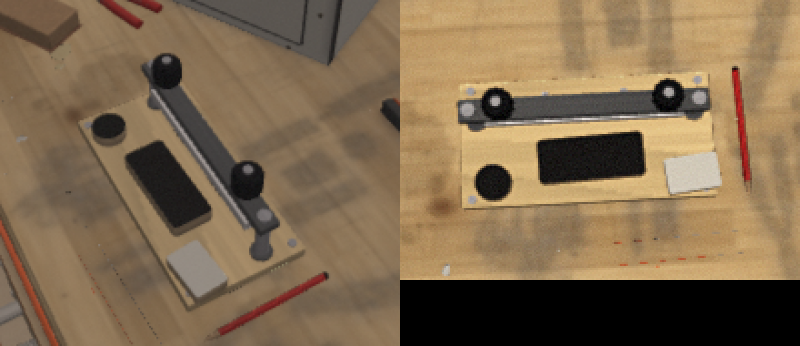

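Request:
play_rows(commands="1 1.5 -3.9 1 0 0 2;1 1.5 -3.9 1 0 0 2;1 1.5 -3.9 1 0 0 2;1 1.5 -3.9 1 0 0 2;1 1.5 -3.9 1 0 0 2;1 1.5 -3.9 1 0 0 2;1 1.5 -3.9 1 0 0 2;1 1.5 -3.9 1 0 0 2;1 1.5 -3.9 0 0 0 2;1 1.5 -3.9 0 0 0 2;1 1.5 -3.9 0 0 0 1;1 1.5 -3.9 0 0 0 0")

```text
time_s: 2.2
ee_pos: [0.3909, 0.1002, 0.3007]
orientation: [-0.003, 3.14, 0.0]
contact_force: [0.9, 0.2, 0.2]
width: 1.001
gripper_force: 0.0
```

Request:
play_rows(commands="1 1 -3 0 0 0 0;1 1 -3 0 0 0 0;1 0 -3 0 0 0 0;1 0 0 0 0 0 0")

```text
time_s: 2.53
ee_pos: [0.4109, 0.008, 0.3]
orientation: [-0.008, -3.141, 0.003]
contact_force: [0.4, 0.7, 0.1]
width: 1.002
gripper_force: 0.0
```

```bash
python3 - <<'E'
from h import *
np.set_printoptions(precision=4,suppress=True)
st=ctrl.state(); print(st['joints'],st['ee_pos'],st['orientation'],st['time_s'],st['contact_force'],st['wrist_torque'])
s=snap('wrist','w1.png'); print(-s['R'].T@s['t'])
np.savez('w1.npz',**s)
for l,z in dict(press=0,pins=.015,block=.015,knob_left_grip=.103,knob_right_grip=.103,platen=.0465,platen_right=.0465).items():
    for q in ctrl.spot_point('wrist',l)[:2]: print(l,round(q['p'],2),np.array(q['location']),ray(s,q['location'],z))
r=ctrl.regions_of('wrist','block')
if r:
    m=r[0]['mask'].astype(np.uint8); c=max(cv2.findContours(m,0,2)[0],key=cv2.contourArea)[:,0]
    P=np.array([ray(s,p,.033)[:2]*1000 for p in c]).astype(np.float32); print(r[0]['p'],cv2.minAreaRect(P))
E
```

```text
[-0.0618 -0.3791  1.5177 -0.002   2.0035 -1.6282] [0.4109 0.008  0.3   ] [-0.0082 -3.141   0.0028] 2.5333 [0.4202 0.7037 0.0546] [ 0.0553 -0.0373  0.0008]
[0.3414 0.0089 0.4618]
press 0.69 [315.7 265.3] [0.5749 0.0017 0.    ]
press 0.65 [314.9 252.4] [0.5513 0.0006 0.    ]
pins 0.88 [319.3 265.9] [0.5684 0.0078 0.015 ]
pins 0.54 [244.4 209.3] [ 0.4714 -0.1083  0.015 ]
block 0.89 [319.7 221.1] [0.4912 0.0088 0.015 ]
block 0.25 [318.  257.3] [0.5531 0.0058 0.015 ]
knob_left_grip 0.92 [385.8 276.8] [0.5399 0.0963 0.103 ]
knob_right_grip 0.88 [251.9 284.1] [ 0.5501 -0.0823  0.103 ]
platen 0.79 [378.1 262.7] [0.5475 0.0971 0.0465]
platen_right 0.88 [262.2 265.5] [ 0.5514 -0.079   0.0465]
0.78 ((492.82952880859375, 0.9188385009765625), (55.31648635864258, 120.11019134521484), 2.7985126972198486)
```

View pics/w1.png

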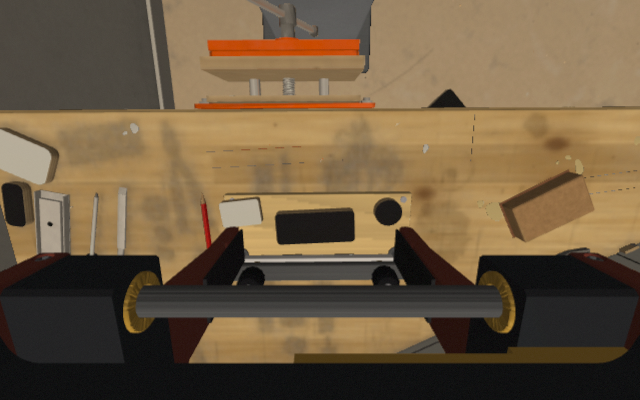

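```bash
python3 - <<'E'
from h import *
from scipy.optimize import least_squares
np.set_printoptions(precision=4,suppress=True)
T=snap('top'); W=np.load('w1.npz'); Sc=snap('scene')
for p in [(240.5,254),(369,248.5),(241.5,191.5),(364,186.5)]: print(ray(T,p,.015))
for p in [(225,193),(411,193)]: print('w',ray(W,p,.015))
# network points with known press coords (mm)
L=dict(press=(0,0,0),pins=(22,0,15),knob_left_grip=(0,90,103),knob_right_grip=(0,-90,103),platen=(0,90,46.5),platen_right=(0,-90,46.5))
obs=[]
for n,s in (('top',T),('scene',Sc),('wrist',W)):
    for l,X in L.items():
        r=ctrl.spot_point(n,l)
        if r and r[0]['p']>.5: obs.append((s,np.array(X)/1000,r[0]['location'],n+l))
def f(v):
    c,q=np.cos(v[2]),np.sin(v[2]);out=[]
    for s,X,p,_ in obs: out+=list(proj(s,[v[0]+c*X[0]-q*X[1],v[1]+q*X[0]+c*X[1],X[2]])[0]-p)
    return np.array(out)
o=least_squares(f,[.55,0,0],loss='soft_l1'); print(o.x,o.cost)
for ob,e in zip(obs,f(o.x).reshape(-1,2)): print(ob[3],e)
import cv2
# projected overlay in top
c,q=np.cos(o.x[2]),np.sin(o.x[2])
im=T['frame'].copy(); im=cv2.resize(im[150:290,210:410],(800,560),interpolation=3)
def dr(P,col):
    w=[[o.x[0]+c*a/1000-q*b/1000,o.x[1]+q*a/1000+c*b/1000,z/1000] for a,b,z in P]
    cv2.polylines(im,[np.int32((proj(T,w)-[210,150])*4)],True,col)
dr([(-100,-145,15),(45,-145,15),(45,145,15),(-100,145,15)],(0,0,255))
dr([(-13,-137,78),(13,-137,78),(13,137,78),(-13,137,78)],(0,255,0))
for y in (90,-90): dr([(16*np.cos(a),y+16*np.sin(a),108) for a in np.arange(0,6.3,.3)],(255,0,255))
cv2.imwrite('pics/fit.png',im)
E
```

```text
[0.4471 0.1481 0.015 ]
[ 0.4455 -0.1418  0.015 ]
[0.5914 0.1445 0.015 ]
[ 0.5896 -0.141   0.015 ]
w [ 0.4452 -0.1363  0.015 ]
w [0.4465 0.149  0.015 ]
[0.5455 0.007  0.049 ] 40.41743683594605
scenepress [2.1055 0.3873]
scenepins [ 0.9789 -3.4116]
sceneknob_left_grip [ 1.691  -0.3333]
sceneknob_right_grip [ 0.3488 -5.986 ]
sceneplaten [-2.9643 -3.1828]
sceneplaten_right [1.6475 2.2624]
wristpress [  3.0466 -16.113 ]
wristpins [ 0.1543 -0.5249]
wristknob_left_grip [0.4222 0.7938]
wristknob_right_grip [-0.4561 -0.0861]
wristplaten [ 0.0366 -3.8464]
wristplaten_right [-2.5964 -0.8822]
```

View pics/fit.png

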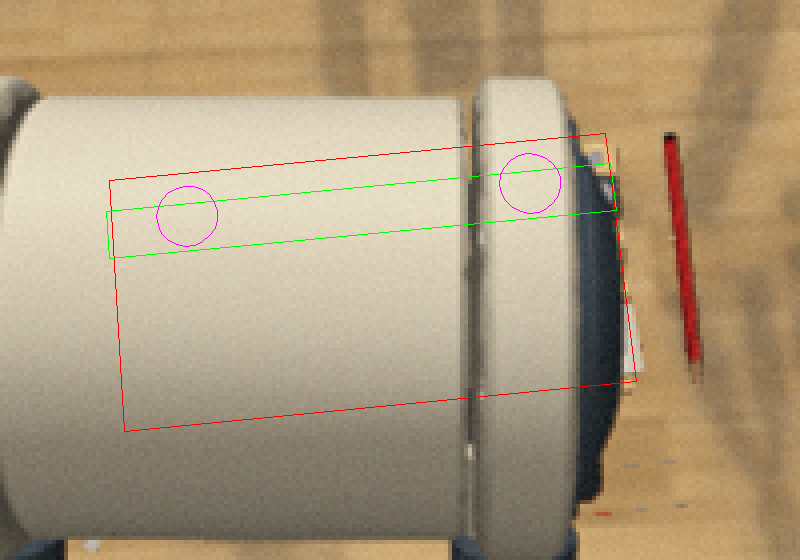

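```bash
python3 - <<'E'
from h import *
T=snap('top'); W=np.load('w1.npz'); Sc=snap('scene')
def ov(s,I,v,x0,y0,w,h,k):
    c,q=np.cos(v[2]),np.sin(v[2])
    im=cv2.resize(I[y0:y0+h,x0:x0+w],(w*k,h*k),interpolation=3)
    def dr(P,col):
        P=np.array(P)/1000
        X=np.c_[v[0]+c*P[:,0]-q*P[:,1],v[1]+q*P[:,0]+c*P[:,1],P[:,2]]
        cv2.polylines(im,[np.int32((proj(s,X)-[x0,y0])*k)],True,col)
    dr([(-100,-145,15),(45,-145,15),(45,145,15),(-100,145,15)],(0,0,255))
    dr([(-13,-137,78),(13,-137,78),(13,137,78),(-13,137,78)],(0,255,0))
    for y in (90,-90): dr([(16*np.cos(a),y+16*np.sin(a),112) for a in np.arange(0,6.3,.3)],(255,0,255))
    return im
a=cv2.imread('pics/top0.png'); b=cv2.imread('pics/scene0.png')
top=[ov(T,a,v,230,175,150,90,3) for v in ((.546,.004,-.005),(.546,.004,.022))]
out=np.zeros((600,800,3),np.uint8); out[:270,:450]=top[0]; out[300:570,:450]=top[1]
w=cv2.imread('pics/w1.png'); z=ov(W,w,(.546,.004,-.005),210,180,220,120,1); 
sc=ov(Sc,b,(.546,.004,-.005),240,140,135,160,2); out[:320,460:730]=sc
out[330:570,460:]=cv2.resize(ov(W,w,(.546,.004,-.005),210,180,220,120,2),(440,240))[:, :340]
cv2.imwrite('pics/fit2.png',out)
E
```

```text
(no output)
```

View pics/fit2.png

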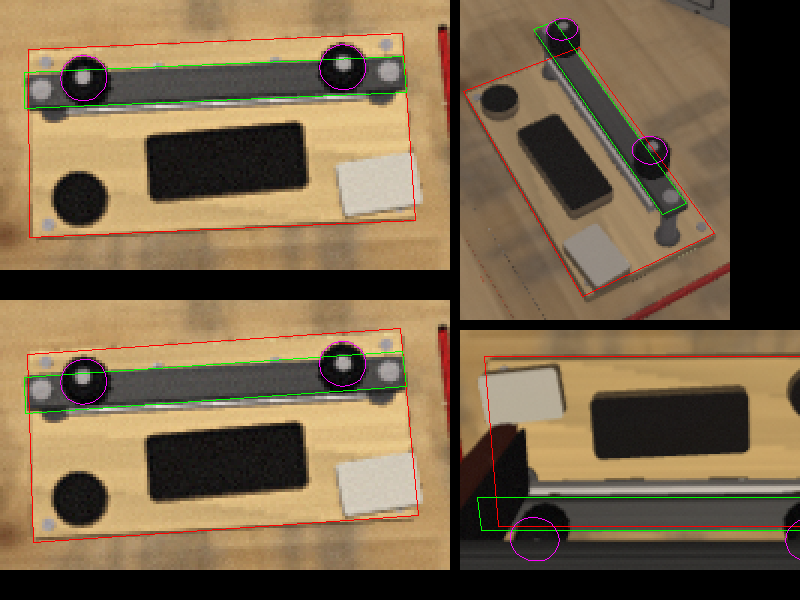

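Request:
play_rows(commands="1 0.4 -0.1 -3.9 0 -5.5 0;1 0.4 -0.1 -3.9 0 -5.5 0;1 0.4 -0.1 -3.9 0 -5.5 0;1 0.4 -0.1 -3.9 0 -5.5 0;1 0.4 0 -3.9 0 0 0;1 0.5 0 -3.9 0 0 0;1 0.5 0 -2.5 0 0 0;1 0 0 -1 0 0 0;1 0 0 -0.9 0 0 0;1 0 0 0 0 0 0")

```text
time_s: 4.92
ee_pos: [0.4403, 0.0082, 0.0213]
orientation: [-0.001, 2.759, -0.0]
contact_force: [-0.6, -0.2, 0.2]
width: 1.001
gripper_force: 0.0
```

Request:
play_rows(commands="1 0.6 0 0 0 0 0;1 0.6 0 0 0 0 0;1 0.6 0 0 0 0 0;1 0.6 0 0 0 0 0;1 0.6 0 0 0 0 0;1 0.6 0 0 0 0 0;1 0.6 0 0 0 0 0;1 0.6 0 0 0 0 0;1 0.4 0 0 0 0 0;1 0.2 0 0 0 0 0;1 0 0 0 0 0 0")

```text
time_s: 5.83
ee_pos: [0.4951, 0.0082, 0.022]
orientation: [-0.001, 2.758, -0.0]
contact_force: [0.1, 0.4, 0.7]
width: 1.001
gripper_force: 0.0
```

```bash
python3 - <<'E'
from h import *
np.set_printoptions(precision=4,suppress=True)
st=ctrl.state(); print(st['joints'],st['ee_pos'],st['orientation'],st['time_s'],st['contact_force'],st['wrist_torque'])
s=snap('wrist','w2.png'); b=snap('scene','s2.png')
o=np.zeros((400,800,3),np.uint8);o[:,:400]=cv2.resize(s['frame'],(400,250)).repeat(1,0) if 0 else cv2.copyMakeBorder(cv2.resize(s['frame'],(400,250)),0,150,0,0,0)
o[:,400:]=cv2.resize(b['frame'][110:310,210:410],(400,400),interpolation=3)
cv2.imwrite('pics/c2.png',o)
E
```

```text
[-0.071  -0.5296  2.1651  0.0295  1.1235 -1.6501] [0.4951 0.0082 0.022 ] [-0.001   2.758  -0.0001] 5.8333 [0.1022 0.4268 0.7401] [-0.0051  0.2233 -0.0411]
```

View pics/c2.png

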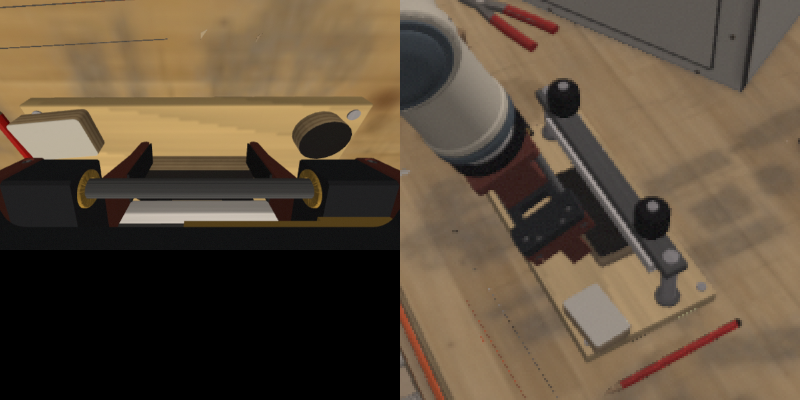

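Request:
play_rows(commands="1 0.3 0 0 0 0 0;1 0.3 0 0 0 0 0;1 0.1 0 0 0 0 0;1 0 0 0 0 0 0")

```text
time_s: 6.27
ee_pos: [0.5019, 0.0082, 0.0221]
orientation: [-0.001, 2.758, -0.0]
contact_force: [0.2, -0.3, -0.5]
width: 1.001
gripper_force: 0.1
```

Request:
play_rows(commands="1 0.1 0 0 0 0 0;1 0.1 0 0 0 0 0;1 0 0 0 0 0 0")

```text
time_s: 6.52
ee_pos: [0.5038, 0.0081, 0.0221]
orientation: [-0.001, 2.758, -0.0]
contact_force: [-0.5, -0.6, -0.2]
width: 0.999
gripper_force: 0.4
```

Request:
play_rows(commands="1 0.1 0 0 0 0 0;1 0.1 0 0 0 0 0;1 0 0 0 0 0 0")

```text
time_s: 6.77
ee_pos: [0.5046, 0.0081, 0.0219]
orientation: [-0.002, 2.761, -0.001]
contact_force: [-10.9, -1.7, 6.4]
width: 0.999
gripper_force: 5.7
```

Request:
play_rows(commands="1 0.1 0 0 0 0 0;1 0 0 0 0 0 0")

```text
time_s: 6.93
ee_pos: [0.5048, 0.0081, 0.0218]
orientation: [-0.002, 2.763, -0.001]
contact_force: [-18.3, -1.0, 10.9]
width: 1.005
gripper_force: 9.2
```

```bash
python3 - <<'E'
from h import *
np.set_printoptions(precision=4,suppress=True)
st=ctrl.state(); print(st['joints'],st['ee_pos'],st['orientation'],st['time_s'],st['contact_force'],st['wrist_torque'])
E
```

```text
[-0.0688 -0.4891  2.137   0.028   1.1163 -1.6483] [0.5048 0.0081 0.0218] [-0.0017  2.7633 -0.0007] 6.9333 [-18.2913  -1.0358  10.9121] [0.0125 2.3886 0.1345]
```

Request:
play_rows(commands="1 -2.5 0 0 0 0 0;1 -1 0 0 0 0 0;1 0 0 3 0 0 0;1 0 0 4 0 5.5 0;1 0 0 4 0 5.5 0;1 0 0 4 0 5.5 0;1 0 0 0 0 5.5 0;1 0 0 0 0 0 0")

```text
time_s: 7.6
ee_pos: [0.4749, 0.008, 0.1732]
orientation: [0.001, -3.14, 0.0]
contact_force: [1.1, -1.0, -0.5]
width: 0.998
gripper_force: 0.0
```

```bash
python3 - <<'E'
from h import *
np.set_printoptions(precision=4,suppress=True)
st=ctrl.state(); print(st['joints'],st['ee_pos'],st['orientation'],st['time_s'],st['contact_force'],st['wrist_torque'])
s=snap('wrist','w3.png'); b=snap('scene','s3.png')
for l,z in dict(knob_left_grip=.103,knob_right_grip=.103,block=.015).items():
  for n,c in (('wrist',s),('scene',b)):
    for q in ctrl.spot_point(n,l)[:1]: print(l,n,round(q['p'],2),np.array(q['location']),ray(c,q['location'],z))
o=np.zeros((560,800,3),np.uint8);o[:250,:400]=cv2.resize(s['frame'],(400,250))
o[:400,400:]=cv2.resize(b['frame'][140:300,230:390],(400,400),interpolation=3)
o[260:560,:400]=cv2.resize(s['frame'][150:390,160:480],(400,300),interpolation=3)
cv2.imwrite('pics/c3.png',o)
E
```

```text
[-0.0546 -0.2506  1.6418 -0.0002  1.7524 -1.6261] [0.4749 0.008  0.1732] [ 0.0011 -3.1396  0.0001] 7.6 [ 1.0628 -1.0008 -0.5358] [ 0.0551  0.0069 -0.0305]
knob_right_grip scene 0.55 [335.5 219.3] [ 0.5454 -0.0889  0.103 ]
block wrist 0.82 [316.7 245.1] [0.5415 0.0059 0.015 ]
block scene 0.74 [311.1 215. ] [0.5431 0.0027 0.015 ]
```

View pics/c3.png

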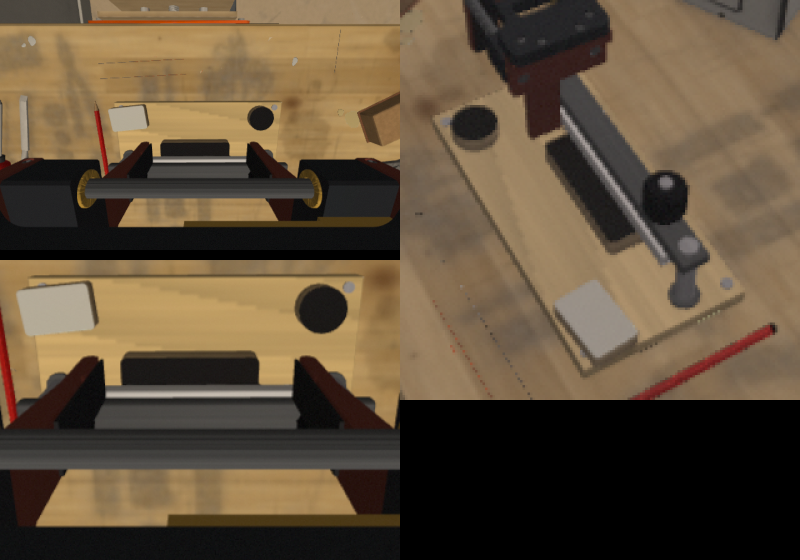

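Request:
play_rows(commands="1 2.4 2.9 0 0 0 0;1 2.4 2.9 0 0 0 0;1 2.4 2.8 -1 0 0 0;1 0 0 -3 0 0 0;1 0 0 -3 0 0 0;1 0 0 -1.5 0 0 0;-1 0 0 0 0 0 0;-1 0 0 0 0 0 0;-1 0 0 0 0 0 0;-1 0 0 0 0 0 0", squeeze=15)

```text
time_s: 8.83
ee_pos: [0.5442, 0.0939, 0.0888]
orientation: [-0.001, 3.139, -0.0]
contact_force: [0.3, -0.3, -0.7]
width: 0.736
gripper_force: 0.0
```

Request:
play_rows(commands="-1 0 0 0 0 0 0;-1 0 0 0 0 0 0")

```text
time_s: 9.0
ee_pos: [0.5443, 0.094, 0.0885]
orientation: [-0.001, 3.139, -0.0]
contact_force: [0.5, 0.2, 0.1]
width: 0.589
gripper_force: 0.0
```

```bash
cat > st.py <<'E'
from h import *
np.set_printoptions(precision=4,suppress=True)
st=ctrl.state(); print('j',st['joints'],'ee',st['ee_pos'],st['orientation'],round(st['time_s'],2),'F',st['contact_force'],'T',st['wrist_torque'],'w',st['width'],st['gripper_force'])
E
python3 st.py
```

```text
j [ 0.1095 -0.0236  1.5854 -0.0002  1.5777 -1.4617] ee [0.5443 0.094  0.0885] [-0.0005  3.1394 -0.    ] 9.0 F [0.5428 0.1968 0.0653] T [-0.0221  0.0344  0.0178] w 0.588936248654665 0.0
```

Request:
play_rows(commands="-1 0 0 0 0 0 0;-1 0 0 0 0 0 0;-1 0 0 0 0 0 0;-1 0 0 0 0 0 0;-1 0 0 0 0 0 0", squeeze=40)

```text
time_s: 9.42
ee_pos: [0.544, 0.0957, 0.0876]
orientation: [-0.003, 3.141, 0.004]
contact_force: [0.4, 4.7, 1.1]
width: 0.352
gripper_force: 40.0
```

```bash
python3 st.py
```

```text
j [ 0.1108 -0.0223  1.5857  0.0026  1.5771 -1.4616] ee [0.544  0.0957 0.0876] [-0.0026  3.1409  0.0042] 9.42 F [0.3782 4.6818 1.0549] T [ 0.7651 -0.0501  0.0218] w 0.35154991601487784 40.00009322538972
```

Request:
play_rows(commands="-1 0 0.15 0 0 0 0;-1 0 0 0 0 0 -5;-1 0 0 0 0 0 -5;-1 0 0 0 0 0 -5;-1 0 0 0 0 0 -5;-1 0 0 0 0 0 -5")

```text
time_s: 9.92
ee_pos: [0.5442, 0.0968, 0.0876]
orientation: [0.683, 3.066, 0.003]
contact_force: [1.0, 4.7, 0.6]
width: 0.356
gripper_force: 40.0
```

```bash
python3 st.py
```

```text
j [ 0.1134 -0.0215  1.585   0.0017  1.5766 -1.0187] ee [0.5442 0.0968 0.0876] [0.6833 3.0656 0.0033] 9.92 F [1.0476 4.7265 0.6157] T [ 0.7853 -0.2713  0.3331] w 0.3557440846055608 39.996969295316376
```

Request:
play_rows(commands="-1 0 0 0 0 0 -5;0.2 0 0 0 0 0 0;0.2 0 0 0 0 0 0;0.2 0 0 0 0 0 0;0.2 0 0 2 0 0 0;0.2 0 0 2.5 0 0 3;0.2 0 -3.6 0 0 0 6;0.2 0 -3.6 0 0 0 6;0.2 0 -3.6 0 0 0 6;0.2 0 -3.6 0 0 0 6;0.2 0 -3.6 0 0 0 3;0.2 0 0 -2.5 0 0 0")

```text
time_s: 10.92
ee_pos: [0.5458, -0.0911, 0.1123]
orientation: [0.001, 3.133, -0.009]
contact_force: [1.1, -0.0, 1.1]
width: 0.604
gripper_force: 0.0
```

```bash
python3 st.py
```

```text
j [-0.2247 -0.0366  1.5558 -0.0034  1.613  -1.7949] ee [ 0.5458 -0.0911  0.1123] [ 0.0012  3.1332 -0.0085] 10.92 F [ 1.0576 -0.0043  1.1378] T [ 0.0415 -0.0089 -0.0477] w 0.6037737653652955 0.0
```

Request:
play_rows(commands="0.2 0 0 0 0 0 0;0.2 0 0 0 0 0 0")

```text
time_s: 11.08
ee_pos: [0.5426, -0.0844, 0.1056]
orientation: [-0.0, -3.138, -0.002]
contact_force: [0.0, 0.6, 0.7]
width: 0.603
gripper_force: 0.0
```

Request:
play_rows(commands="0.2 0.1 0.1 -1.8 0 0 0;-1 0 0 0 0 0 0;-1 0 0 0 0 0 0;-1 0 0 0 0 0 0;-1 0 0 0 0 0 0;-1 0 0 0 0 0 0;-1 0 0 0 0 0 0")

```text
time_s: 11.67
ee_pos: [0.5452, -0.0843, 0.0904]
orientation: [-0.001, 3.14, -0.004]
contact_force: [-0.5, -5.1, 0.4]
width: 0.358
gripper_force: 40.0
```

```bash
python3 st.py
```

```text
j [-0.2137 -0.0258  1.5842 -0.002   1.5814 -1.785 ] ee [ 0.5452 -0.0843  0.0904] [-0.0008  3.1402 -0.0037] 11.67 F [-0.49   -5.1396  0.3582] T [-0.8009  0.078   0.0297] w 0.3578616395987633 39.99991595337633
```

Request:
play_rows(commands="-1 0 -0.1 0 0 0 -5;-1 0 0 0 0 0 -5;-1 0 0 0 0 0 -5;-1 0 0 0 0 0 -5;-1 0 0 0 0 0 -5;-1 0 0 0 0 0 -5")

```text
time_s: 12.17
ee_pos: [0.5455, -0.0831, 0.0904]
orientation: [0.815, 3.032, 0.003]
contact_force: [1.2, 2.3, 0.3]
width: 0.356
gripper_force: 40.0
```

```bash
python3 st.py
```

```text
j [-0.214  -0.0255  1.5839  0.002   1.5816 -1.2594] ee [ 0.5455 -0.0831  0.0904] [0.8155 3.0324 0.0033] 12.17 F [1.2411 2.3019 0.2588] T [ 0.3649 -0.2003  0.3017] w 0.35627462650861047 39.99712027085479
```

Request:
play_rows(commands="-1 0 0 0 0 0 -5;-1 0 0 0 0 0 -5;-1 0 0 0 0 0 -5;-1 0 0 0 0 0 -5")

```text
time_s: 12.5
ee_pos: [0.5461, -0.0825, 0.0904]
orientation: [1.329, 2.845, 0.006]
contact_force: [3.5, 4.7, -1.3]
width: 0.352
gripper_force: 40.0
```

```bash
python3 st.py
```

```text
j [-0.2135 -0.0253  1.5837  0.0032  1.5806 -0.9103] ee [ 0.5461 -0.0825  0.0904] [1.3288 2.8447 0.0059] 12.5 F [ 3.5438  4.7459 -1.2518] T [ 0.6517 -0.5869  0.3042] w 0.3520979906630415 39.99747978814412
```

Request:
play_rows(commands="0.2 0 0 0 0 0 0;0.2 0 0 0 0 0 0;0.2 0 0 0 0 0 0;0.2 0 0 2 0 0 5;0.2 0 0 2.5 0 0 6;0.2 0 3.7 0 0 0 7;0.2 0 3.7 0 0 0 7;0.2 0 3.7 0 0 0 7;0.2 0 3.6 0 0 0 7;0.2 0 2.5 0 0 0 7;0.2 0 1 0 0 0 4;0.2 0 0 0 0 0 0")

```text
time_s: 13.5
ee_pos: [0.5446, 0.1, 0.1344]
orientation: [-0.012, 3.142, 0.001]
contact_force: [0.3, -0.2, 0.0]
width: 0.599
gripper_force: 0.0
```

Request:
play_rows(commands="0.2 0 0 -2 0 0 0;0.2 0 0 -2.5 0 0 0;-1 0 0 0 0 0 0;-1 0 0 0 0 0 0;-1 0 0 0 0 0 0;-1 0 0 0 0 0 0;-1 0 0 0 0 0 0;-1 0 0 0 0 0 0")

```text
time_s: 14.17
ee_pos: [0.5454, 0.0958, 0.0907]
orientation: [0.002, 3.14, -0.004]
contact_force: [-1.6, -5.4, -1.5]
width: 0.356
gripper_force: 40.0
```

```bash
python3 st.py
```

```text
j [ 0.1142 -0.0197  1.5776 -0.0029  1.5826 -1.4554] ee [0.5454 0.0958 0.0907] [ 0.0019  3.1402 -0.0043] 14.17 F [-1.5693 -5.3863 -1.53  ] T [-0.7223  0.0548  0.0601] w 0.35601433016556844 39.99945231240645
```

Request:
play_rows(commands="-1 0 -0.15 0 0 0 -5;-1 0 0 0 0 0 -5;-1 0 0 0 0 0 -5;-1 0 0 0 0 0 -5;-1 0 0 0 0 0 -5;-1 0 0 0 0 0 -5;-1 0 0 0 0 0 -5;-1 0 0 0 0 0 -5")

```text
time_s: 14.83
ee_pos: [0.5457, 0.0965, 0.0907]
orientation: [1.079, 2.948, 0.003]
contact_force: [1.9, 2.9, -2.8]
width: 0.354
gripper_force: 40.0
```

```bash
python3 st.py
```

```text
j [ 0.1131 -0.0202  1.5781  0.0009  1.581  -0.7561] ee [0.5457 0.0965 0.0907] [1.0788 2.9484 0.0032] 14.83 F [ 1.8595  2.8511 -2.7609] T [ 0.3338 -0.2624  0.3531] w 0.3538901735725348 39.9946322129108
```

Request:
play_rows(commands="-1 0 0 0 0 0 -5;-1 0 0 0 0 0 -5")

```text
time_s: 15.0
ee_pos: [0.5459, 0.0967, 0.0907]
orientation: [1.331, 2.843, 0.004]
contact_force: [3.6, 3.0, -3.6]
width: 0.351
gripper_force: 40.0
```

```bash
python3 st.py; python3 - <<'E'
from h import *
b=snap('scene','s4.png')
for l in ('platen','platen_right','pads'):
    for q in ctrl.spot_point('scene',l)[:1]: print(l,round(q['p'],2),np.array(q['location']))
E
```

```text
j [ 0.1132 -0.0201  1.5779  0.0012  1.5806 -0.5816] ee [0.5459 0.0967 0.0907] [1.3314 2.8431 0.0042] 15.0 F [ 3.5713  3.0267 -3.5581] T [ 0.3444 -0.3801  0.2698] w 0.35096343344182157 39.99451164097991
platen_right 0.71 [331.3 231.4]
pads 0.9 [311.5 209.1]
```

Request:
play_rows(commands="0.2 0 0 0 0 0 0;0.2 0 0 0 0 0 0;0.2 0 0 0 0 0 0;0.2 0 0 2 0 0 5;0.2 0 0 2.5 0 0 6;0.2 0 -3.7 0 0 0 7;0.2 0 -3.7 0 0 0 7;0.2 0 -3.7 0 0 0 7;0.2 0 -3.5 0 0 0 7;0.2 0 -2.4 0 0 0 7;0.2 0 -1 0 0 0 4;0.2 0 0 0 0 0 0")

```text
time_s: 16.2
ee_pos: [0.5444, -0.0822, 0.1341]
orientation: [-0.023, -3.141, 0.002]
contact_force: [-0.2, -0.1, -0.1]
width: 0.602
gripper_force: 0.0
```

Request:
play_rows(commands="0.2 0 0 -2 0 0 0;0.2 0 0 -2.5 0 0 0;-1 0 0 0 0 0 0;-1 0 0 0 0 0 0;-1 0 0 0 0 0 0;-1 0 0 0 0 0 0;-1 0 0 0 0 0 0;-1 0 0 0 0 0 -5;-1 0 0 0 0 0 -5;-1 0 0 0 0 0 -5;-1 0 0 0 0 0 -5")

```text
time_s: 17.12
ee_pos: [0.5442, -0.0828, 0.0886]
orientation: [-0.577, -3.087, 0.011]
contact_force: [1.0, -12.9, -10.6]
width: 0.356
gripper_force: 40.0
```

```bash
python3 st.py
```

```text
j [-0.2086 -0.0254  1.5869 -0.0067  1.581  -1.4096] ee [ 0.5442 -0.0828  0.0886] [-0.5775 -3.0868  0.0105] 17.12 F [  0.9796 -12.9393 -10.6433] T [-1.8396 -0.1387  0.3081] w 0.35608067327123055 39.994476550873514
```

Request:
play_rows(commands="-1 0 -0.15 -0.1 0 0 -5;-1 0 0 0 0 0 -5;-1 0 0 0 0 0 -5")

```text
time_s: 17.37
ee_pos: [0.5447, -0.0821, 0.0885]
orientation: [-0.973, -2.987, 0.004]
contact_force: [0.8, -4.6, -8.2]
width: 0.356
gripper_force: 40.0
```

```bash
python3 st.py
```

```text
j [-0.2096 -0.0252  1.5868 -0.0026  1.5804 -1.1504] ee [ 0.5447 -0.0821  0.0885] [-0.9733 -2.9869  0.0042] 17.37 F [ 0.7865 -4.6185 -8.1526] T [-0.6844 -0.0691  0.2888] w 0.3561255407203444 39.99514704424655
```

Request:
play_rows(commands="-1 0 0 0 0 0 -5;-1 0 0 0 0 0 -5")

```text
time_s: 17.53
ee_pos: [0.5451, -0.0816, 0.0885]
orientation: [1.229, 2.891, -0.003]
contact_force: [2.8, -3.0, -8.2]
width: 0.356
gripper_force: 40.0
```

```bash
python3 st.py
```

```text
j [-0.2091 -0.025   1.5867 -0.0018  1.5796 -0.9759] ee [ 0.5451 -0.0816  0.0885] [ 1.2289  2.8905 -0.0027] 17.53 F [ 2.8429 -3.0201 -8.2311] T [-0.495  -0.401   0.3346] w 0.3557487461003494 39.99505177518586
```

Request:
play_rows(commands="-1 0 0 0 0 0 -5;-1 0 0 0 0 0 -5;-1 0 0 0 0 0 -5")

```text
time_s: 17.78
ee_pos: [0.5459, -0.0811, 0.0886]
orientation: [1.594, 2.705, 0.0]
contact_force: [5.1, -1.9, -9.1]
width: 0.353
gripper_force: 40.0
```

```bash
python3 st.py
```

```text
j [-0.2086 -0.0248  1.5864 -0.0007  1.578  -0.7142] ee [ 0.5459 -0.0811  0.0886] [1.5942 2.7046 0.    ] 17.78 F [ 5.1025 -1.9098 -9.1209] T [-0.3156 -0.9469  0.418 ] w 0.35275036547959737 39.994253874756396
```

Request:
play_rows(commands="0.2 0 0 0 0 0 0;0.2 0 0 0 0 0 0;0.2 0 0 0 0 0 0;0.2 0 0 2 0 0 5;0.2 0 0 2.5 0 0 7;0.2 0 3.7 0 0 0 7;0.2 0 3.7 0 0 0 7;0.2 0 3.7 0 0 0 7;0.2 0 3.5 0 0 0 7;0.2 0 2.4 0 0 0 7;0.2 0 1 0 0 0 7;0.2 0 0 0 0 0 0")

```text
time_s: 18.78
ee_pos: [0.5449, 0.1017, 0.1343]
orientation: [0.172, 3.136, 0.001]
contact_force: [0.4, 0.0, 1.2]
width: 0.604
gripper_force: 0.0
```

Request:
play_rows(commands="0.2 0 0 -2 0 0 0;0.2 0 0 -2.5 0 0 0;-1 0 0 0 0 0 0;-1 0 0 0 0 0 0;-1 0 0 0 0 0 0;-1 0 0 0 0 0 0;-1 0 0 0 0 0 0;-1 0 0 0 0 0 -5;-1 0 0 0 0 0 -5;-1 0 0 0 0 0 -5")

```text
time_s: 19.62
ee_pos: [0.5452, 0.0964, 0.0895]
orientation: [0.604, 3.082, -0.006]
contact_force: [-0.9, -7.8, -2.1]
width: 0.359
gripper_force: 40.0
```

```bash
python3 st.py
```

```text
j [ 0.1161 -0.0183  1.5783 -0.004   1.5817 -1.0679] ee [0.5452 0.0964 0.0895] [ 0.6037  3.0819 -0.006 ] 19.62 F [-0.9384 -7.8389 -2.1014] T [-1.1918  0.2307  0.2838] w 0.35883529237418466 39.9958814115962
```

Request:
play_rows(commands="-1 0 -0.1 0 0 0 -5;-1 0 0 0 0 0 -5")

```text
time_s: 19.78
ee_pos: [0.5453, 0.0967, 0.0895]
orientation: [0.869, 3.018, -0.002]
contact_force: [-0.5, -3.0, -3.0]
width: 0.358
gripper_force: 40.0
```

```bash
python3 st.py
```

```text
j [ 0.1151 -0.0186  1.5787 -0.0017  1.5809 -0.8953] ee [0.5453 0.0967 0.0895] [ 0.8685  3.0179 -0.0021] 19.78 F [-0.4814 -3.042  -2.9946] T [-0.5882  0.125   0.3838] w 0.35768601833937463 39.99576115747914
```

Request:
play_rows(commands="-1 0 0 0 0 0 -5;-1 0 0 0 0 0 -5")

```text
time_s: 19.95
ee_pos: [0.5455, 0.0969, 0.0895]
orientation: [1.128, 2.93, -0.001]
contact_force: [0.4, -2.5, -3.5]
width: 0.353
gripper_force: 40.0
```

```bash
python3 st.py
```

```text
j [ 0.1154 -0.0185  1.5786 -0.0016  1.5804 -0.7207] ee [0.5455 0.0969 0.0895] [ 1.1277  2.9304 -0.0014] 19.95 F [ 0.4372 -2.4872 -3.4922] T [-0.4268 -0.0228  0.443 ] w 0.3526729151810998 39.99602872878313
```

Request:
play_rows(commands="0.2 0 0 0 0 0 0;0.2 0 0 0 0 0 0;0.2 0 0 0 0 0 0;0.2 0 0 2 0 0 5;0.2 0 0 2.5 0 0 6;0.2 0 -3.7 0 0 0 7;0.2 0 -3.7 0 0 0 6;0.2 0 -3.7 0 0 0 0;0.2 0 -3.5 0 0 0 0;0.2 0 -2.4 0 0 0 0;0.2 0 -1.1 0 0 0 0;0.2 0 0 0 0 0 0")

```text
time_s: 20.95
ee_pos: [0.5451, -0.0837, 0.1337]
orientation: [0.495, 3.102, -0.0]
contact_force: [-0.6, -0.3, -0.1]
width: 0.601
gripper_force: 0.0
```

Request:
play_rows(commands="0.2 0 0 -2 0 0 0;0.2 0 0 -2.5 0 0 0;-1 0 0 0 0 0 0;-1 0 0 0 0 0 0;-1 0 0 0 0 0 0;-1 0 0 0 0 0 0;-1 0 0 0 0 0 0;-1 0 0 0 0 0 -1;-1 0 0 0 0 0 -2;-1 0 0 0 0 0 -2")

```text
time_s: 21.78
ee_pos: [0.5446, -0.0829, 0.0891]
orientation: [-0.629, -3.078, 0.005]
contact_force: [-2.9, -5.7, -4.2]
width: 0.358
gripper_force: 40.0
```

```bash
python3 st.py
```

```text
j [-0.211  -0.0254  1.5859 -0.003   1.5813 -1.3789] ee [ 0.5446 -0.0829  0.0891] [-0.6285 -3.0778  0.0047] 21.78 F [-2.9071 -5.746  -4.205 ] T [-0.8604  0.4942  0.3659] w 0.35762593038091506 39.99826785118785
```

Request:
play_rows(commands="-1 0 0 0 0 0 -2")

```text
time_s: 21.87
ee_pos: [0.5446, -0.0828, 0.0891]
orientation: [-0.682, -3.066, 0.004]
contact_force: [-2.2, -5.4, -4.0]
width: 0.358
gripper_force: 40.0
```

```bash
python3 st.py;python3 - <<'E'
from h import *
b=snap('scene','s5.png')
cv2.imwrite('pics/c5.png',cv2.resize(b['frame'][130:310,220:400],(600,600),interpolation=3))
E
```

```text
j [-0.2109 -0.0254  1.586  -0.0028  1.5813 -1.344 ] ee [ 0.5446 -0.0828  0.0891] [-0.6821 -3.0664  0.0044] 21.87 F [-2.1788 -5.4402 -4.0195] T [-0.7751  0.4278  0.3702] w 0.3582217241232588 39.99832376546692
```

View pics/c5.png

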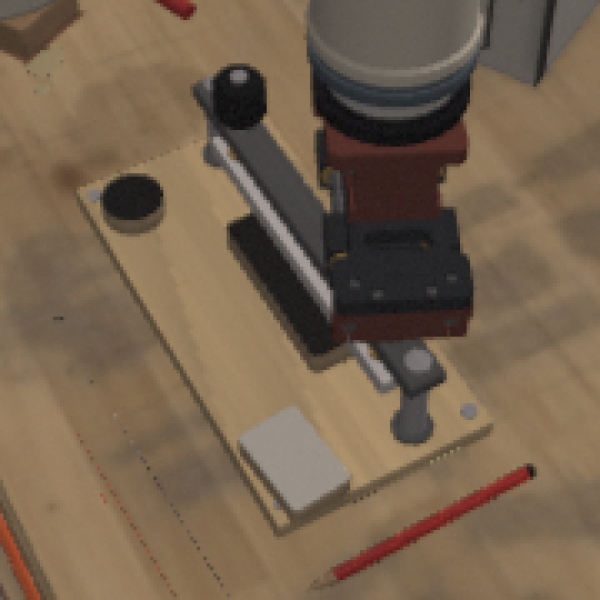

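Request:
play_rows(commands="-1 0 -0.05 0 0 0 -2;-1 0 0 0 0 0 -2")

```text
time_s: 22.08
ee_pos: [0.5448, -0.0826, 0.0891]
orientation: [-0.788, -3.041, 0.002]
contact_force: [-3.0, -3.1, -3.3]
width: 0.358
gripper_force: 40.0
```

```bash
python3 st.py
```

```text
j [-0.2114 -0.0251  1.5857 -0.0015  1.5813 -1.2753] ee [ 0.5448 -0.0826  0.0891] [-0.7877 -3.041   0.0023] 22.08 F [-2.9571 -3.0552 -3.2889] T [-0.4655  0.3641  0.4373] w 0.35783851210291545 39.99825770733878
```

Request:
play_rows(commands="-1 0 0 0 0 0 -2;-1 0 0 0 0 0 -2")

```text
time_s: 22.25
ee_pos: [0.5449, -0.0824, 0.0891]
orientation: [-0.893, -3.012, 0.002]
contact_force: [-1.9, -2.2, -4.4]
width: 0.357
gripper_force: 40.0
```

```bash
python3 st.py
```

```text
j [-0.2111 -0.0252  1.5857 -0.0012  1.5811 -1.2053] ee [ 0.5449 -0.0824  0.0891] [-0.8932 -3.0119  0.0019] 22.25 F [-1.9047 -2.1683 -4.3989] T [-0.3476  0.2815  0.4625] w 0.3566921941716924 39.99831385735888
```

Request:
play_rows(commands="0.2 0 0 0 0 0 0;0.2 0 0 0 0 0 0;0.2 0 0 0 0 0 0;0.2 0 0 2 0 0 5;0.2 0 0 2.5 0 0 5;0.2 0 3.7 0 0 0 0;0.2 0 3.7 0 0 0 0;0.2 0 3.7 0 0 0 0;0.2 0 3.5 0 0 0 0;0.2 0 2.3 0 0 0 0;0.2 0 1 0 0 0 0;0.2 0 0 0 0 0 0")

```text
time_s: 23.25
ee_pos: [0.5451, 0.0987, 0.1338]
orientation: [0.621, 3.079, 0.001]
contact_force: [0.3, 0.9, -0.4]
width: 0.6
gripper_force: 0.0
```

Request:
play_rows(commands="0.2 0 0 -2 0 0 0;0.2 0 0 -2.5 0 0 0;-1 0 0 0 0 0 0;-1 0 0 0 0 0 0;-1 0 0 0 0 0 0;-1 0 0 0 0 0 0;-1 0 0 0 0 0 0;-1 0 0 0 0 0 -1;-1 0 0 0 0 0 -1;-1 0 0 0 0 0 -1")

```text
time_s: 24.08
ee_pos: [0.5459, 0.0962, 0.0899]
orientation: [0.709, 3.058, -0.0]
contact_force: [0.1, -3.6, 5.0]
width: 0.355
gripper_force: 40.0
```

```bash
python3 st.py
```

```text
j [ 0.1138 -0.0195  1.5788 -0.0012  1.5795 -1.0015] ee [0.5459 0.0962 0.0899] [ 0.7087  3.0576 -0.0004] 24.08 F [ 0.0797 -3.6308  4.9751] T [-0.6944  0.0163  0.4429] w 0.35494243909992046 40.00111902365461
```

Request:
play_rows(commands="-1 0 0 0 0 0 -1")

```text
time_s: 24.17
ee_pos: [0.5459, 0.0962, 0.0899]
orientation: [0.735, 3.051, -0.0]
contact_force: [-0.1, -4.6, 5.7]
width: 0.354
gripper_force: 40.0
```

```bash
python3 st.py
```

```text
j [ 0.1138 -0.0195  1.5788 -0.0013  1.5795 -0.984 ] ee [0.5459 0.0962 0.0899] [ 0.7354  3.0512 -0.0004] 24.17 F [-0.0618 -4.6248  5.6873] T [-0.6058 -0.0098  0.4784] w 0.35445273913298303 40.001096809864976
```

Request:
play_rows(commands="-1 0 -0.05 -0.05 0 0 2;-1 0 0 0 0 0 2;-1 0 0 0 0 0 1")

```text
time_s: 24.42
ee_pos: [0.5459, 0.0961, 0.0899]
orientation: [0.599, 3.081, 0.001]
contact_force: [-0.6, -2.7, 7.8]
width: 0.354
gripper_force: 40.0
```

```bash
python3 st.py
```

```text
j [ 0.113  -0.0199  1.5793 -0.0003  1.5792 -1.0737] ee [0.5459 0.0961 0.0899] [0.599  3.0809 0.0009] 24.42 F [-0.5657 -2.7388  7.7897] T [-0.3537  0.2223 -0.1914] w 0.354162277022382 40.00200744078029
```

Request:
play_rows(commands="-1 0 0 0 0 0 -2;-1 0 0 0 0 0 -2;-1 0 0 0 0 0 -1")

```text
time_s: 24.67
ee_pos: [0.5459, 0.0962, 0.0899]
orientation: [0.736, 3.051, 0.001]
contact_force: [0.2, -1.5, 8.0]
width: 0.354
gripper_force: 40.0
```

```bash
python3 st.py
```

```text
j [ 0.1133 -0.0199  1.5793 -0.0004  1.579  -0.984 ] ee [0.5459 0.0962 0.0899] [0.7362 3.0509 0.0011] 24.67 F [ 0.1816 -1.4883  7.994 ] T [-0.4089  0.117   0.535 ] w 0.354160760228744 40.00184828939382
```

Request:
play_rows(commands="0.2 0 0 0 0 0 0;0.2 0 0 0 0 0 0;0.2 0 0 0 0 0 0;0.2 0 0 2 0 0 0;0.2 0 0 3 0 0 0;0.2 -3 0 4 0 0 0;0.2 -4 2 4 0 0 0;0.2 -4 3 3 0 0 0;0.2 -3 4 0 0 0 0;0.2 -2 4 0 0 0 0;0.2 0 3 0 0 0 0;0.2 0 0 0 0 0 0")

```text
time_s: 25.67
ee_pos: [0.4184, 0.2363, 0.22]
orientation: [-0.725, -3.056, -0.003]
contact_force: [0.2, -0.6, -0.1]
width: 0.598
gripper_force: 0.0
```

Request:
play_rows(commands="0.2 -2 4 0 0 0 0;0.2 -2 4 0 0 0 0;0.2 -2 4 0 0 0 0;0.2 -1 4 0 0 0 0;0.2 0 2 0 0 0 0;0.2 0 0 0 0 0 0;0.2 0 0 0 0 0 0")

```text
time_s: 26.25
ee_pos: [0.3539, 0.404, 0.2191]
orientation: [-0.731, -3.054, 0.004]
contact_force: [0.2, -0.3, -0.4]
width: 0.6
gripper_force: 0.0
```

```bash
python3 st.py; python3 - <<'E'
from h import *
np.set_printoptions(precision=4,suppress=True)
a=snap('top'); b=snap('scene')
for n,s in (('top',a),('scene',b)):
  for l,z in (('platen',.037),('platen_right',.037),('block',.015),('pins',.015),('disc',.015),('shim',.015)):
    for q in ctrl.spot_point(n,l)[:1]: print(n,l,round(q['p'],2),np.array(q['location']),ray(s,q['location'],z))
o=np.zeros((500,800,3),np.uint8)
o[:500,:450]=cv2.resize(b['frame'][130:310,230:392],(450,500),interpolation=3)
o[:280,450:]=cv2.resize(a['frame'][160:272,230:370],(350,280),interpolation=3)
cv2.imwrite('pics/c6.png',o)
E
```

```text
j [ 0.7883 -0.0767  1.4056 -0.0004  1.8153 -0.3128] ee [0.3539 0.404  0.2191] [-0.731  -3.0544  0.0037] 26.25 F [ 0.1772 -0.3278 -0.4208] T [-0.007   0.0584  0.0431] w 0.600234243167033 0.0
top platen 0.66 [262.8 203.4] [0.5563 0.093  0.037 ]
top platen_right 0.83 [338.4 201.4] [ 0.5527 -0.0779  0.037 ]
top block 0.89 [307.4 209. ] [ 0.5427 -0.0068  0.015 ]
top pins 0.65 [302.8 199.3] [0.566  0.0028 0.015 ]
top disc 0.76 [255.8 245.4] [0.4647 0.1133 0.015 ]
top shim 0.66 [357.7 239.2] [ 0.4677 -0.1178  0.015 ]
scene platen_right 0.84 [333.2 236.7] [ 0.5473 -0.0812  0.037 ]
scene block 0.57 [312.6 215.7] [ 0.5449 -0.0005  0.015 ]
scene pins 0.82 [321.7 213.8] [ 0.5642 -0.0053  0.015 ]
scene disc 0.51 [259.5 194.3] [0.4715 0.1077 0.015 ]
scene shim 0.64 [306.3 270.2] [ 0.4713 -0.1108  0.015 ]
```

View pics/c6.png

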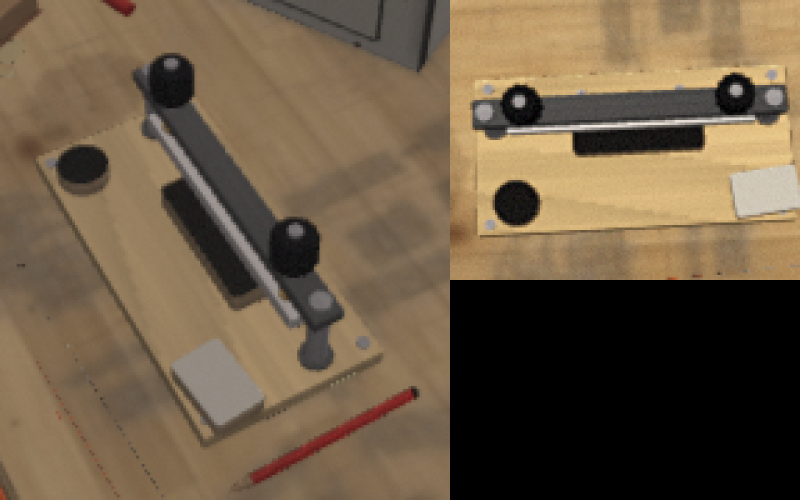

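```bash
python3 - <<'E'
from h import *
np.set_printoptions(precision=1,suppress=True)
b=snap('scene'); a=snap('top')
c,q=np.cos(-.005),np.sin(-.005); x0,y0=.546,.0057
def prof(s,I,ys):
    out=[]
    for y in ys:
        z=np.arange(10,80,.25); P=np.c_[np.full_like(z,-14),np.full_like(z,y),z]/1000
        X=np.c_[x0+c*P[:,0]-q*P[:,1],y0+q*P[:,0]+c*P[:,1],P[:,2]]
        p=proj(s,X).astype(np.float32)
        g=cv2.remap(I.astype(np.float32),p[:,:1],p[:,1:],1)[:,0]
        sat=g.max(1)-g.min(1); lum=g.mean(1)
        w=np.clip(lum-110,0,None)*(sat<45)
        out.append((z*w).sum()/max(w.sum(),1)); 
    return np.array(out)
ys=np.array([100,90,80,70,-72,-80,-90,-100]); ym=np.arange(-55,56,10)
for n,s in (('scene',b),('top',a)):
    I0=cv2.imread(f'pics/{n}0.png')
    for I in (I0,s['frame']): print(n,prof(s,I,ys),prof(s,I,ym))
E
```

```text
scene [63.8 64.8 64.7 65.6 69.3 68.8 70.2 69.8] [69.4 69.2 68.9 68.5 67.9 67.8 67.7 67.6 67.6 67.1 67.1 66.1]
scene [56.8 60.9 59.4 59.9 65.9 65.9 66.8 61.6] [65.6 65.4 65.  64.8 64.5 64.2 64.3 63.8 63.7 63.2 63.3 62.5]
top [65.1 69.5 69.8 68.1 72.9 75.2 75.4 74.1] [73.3 73.9 73.5 70.  71.5 72.7 72.4 69.  69.5 70.8 71.8 68.3]
top [65.2 65.6 66.3 66.6 71.7 71.6 71.9 72.6] [72.7 72.  70.7 71.  71.5 70.8 69.5 69.2 69.6 69.3 67.5 66.3]
```

```bash
python3 - <<'E'
from h import *
np.set_printoptions(precision=2,suppress=True)
c,q=np.cos(-.005),np.sin(-.005); x0,y0=.546,.0057
def samp(s,I,P):
    P=np.array(P)/1000
    X=np.c_[x0+c*P[:,0]-q*P[:,1],y0+q*P[:,0]+c*P[:,1],P[:,2]]; p=proj(s,X).astype(np.float32)
    return cv2.remap(I.astype(np.float32),p[:,:1],p[:,1:],1)[:,0].mean(1)
def cross(t,g,up):   # strongest smoothed gradient
    d=np.gradient(cv2.GaussianBlur(g[:,None],(1,9),2)[:,0]); d=d if up else -d
    i=d.argmax(); k=slice(max(i-6,0),i+7); w=np.clip(d[k],0,None); return (t[k]*w).sum()/w.sum()
def line(y,v):
    k=np.ones(len(y),bool)
    for _ in range(3):
        f=np.polyfit(y[k],v[k],1); r=abs(v-np.polyval(f,y)); k=r<max(2*np.median(r),.5)
    return f
for n in ('scene','top'):
    s=snap(n); I=s['frame']
    y=np.arange(-50,51,4.); xs=np.arange(-55,-18,.25)
    e=line(y,np.array([cross(xs,samp(s,I,[(x,yy,33) for x in xs]),False) for yy in y])); print(n,'block front',e)
    y2=np.arange(-70,90,4.); xb=np.arange(-112,-88,.25)
    e2=line(y2,np.array([cross(xb,samp(s,I,[(x,yy,15) for x in xb]),True) for yy in y2])); print(n,'base front',e2)
    zs=np.arange(15,90,.25)
    for nm,up,J in (('now',True,I),('start',True,cv2.imread(f'pics/{n}0.png'))):
        for tag,u in (('low edge',True),('up edge',False)):
            yy=np.r_[np.arange(-100,101,5.)]
            v=np.array([cross(zs,samp(s,J,[(-14,t,z) for z in zs]),u) for t in yy]); print(n,nm,tag,line(yy,v))
E
```

```text
scene block front [ -0.01 -37.45]
scene base front [ -0.01 -98.15]
scene now low edge [-0.02 55.3 ]
scene now up edge [-0.04 74.18]
scene start low edge [-0.03 62.98]
scene start up edge [-0.03 74.46]
top block front [ -0.01 -33.88]
top base front [ -0.01 -97.37]
top now low edge [-0.04 60.82]
top now up edge [-0.03 83.33]
top start low edge [-0.05 68.69]
top start up edge [-0.04 83.84]
```

```bash
python3 - <<'E'
from h import *
np.set_printoptions(precision=4,suppress=True)
x0,y0=.546,.0057
def samp(s,I,P,th):
    c,q=np.cos(th),np.sin(th); P=np.array(P)/1000
    X=np.c_[x0+c*P[:,0]-q*P[:,1],y0+q*P[:,0]+c*P[:,1],P[:,2]]; p=proj(s,X).astype(np.float32)
    return cv2.remap(I.astype(np.float32),p[:,:1],p[:,1:],1)[:,0].mean(1)
def cross(t,g,up):
    d=np.gradient(cv2.GaussianBlur(g[:,None],(1,9),2)[:,0]); d=d if up else -d
    i=d.argmax(); k=slice(max(i-6,0),i+7); w=np.clip(d[k],0,None); return (t[k]*w).sum()/w.sum()
def line(y,v):
    k=np.ones(len(y),bool)
    for _ in range(4):
        f=np.polyfit(y[k],v[k],1); r=abs(v-np.polyval(f,y)); k=r<max(2*np.median(r),.5)
    return np.r_[f,k.mean(),r[k].std()]
for n in ('scene','top'):
    s=snap(n); I=s['frame']; th=-.005
    for it in range(2):
        y=np.arange(-50,51,2.); xs=np.arange(-55,-18,.25)
        e=line(y,np.array([cross(xs,samp(s,I,[(x,yy,33) for x in xs],th),False) for yy in y])); print(n,th,'block front',e)
        y2=np.arange(-70,90,2.); xb=np.arange(-112,-88,.25)
        e2=line(y2,np.array([cross(xb,samp(s,I,[(x,yy,15) for x in xb],th),True) for yy in y2])); print(n,'base front',e2)
        if it==0: th-=e2[0]
    zs=np.arange(15,72 if n=='scene' else 80,.25)
    for nm,J in (('now',I),('start',cv2.imread(f'pics/{n}0.png'))):
        yy=np.arange(-100,101,2.)
        print(n,nm,'platen',line(yy,np.array([cross(zs,samp(s,J,[(-14,t,z) for z in zs],th),True) for t in yy])))
        zt=np.arange(66,105,.25)
        print(n,nm,'bridge low',line(yy,np.array([cross(zt,samp(s,J,[(-14,t,z) for z in zt],th),False) for t in yy])))
E
```

```text
scene -0.005 block front [ -0.0083 -37.5262   0.7451   0.1652]
scene base front [ -0.0097 -98.1493   1.       0.0839]
scene 0.004688544797916273 block front [ -0.0016 -37.5906   0.8235   0.1568]
scene base front [  0.0002 -98.1483   1.       0.0966]
scene now platen [-0.0001 55.1482  0.802   0.5655]
scene now bridge low [ 0.0034 74.6767  0.8515  0.7596]
scene start platen [-0.0039 63.1485  0.9505  0.482 ]
scene start bridge low [ 0.006  74.8364  0.8218  0.7515]
top -0.005 block front [ -0.01   -33.9502   0.9608   0.2455]
top base front [ -0.0115 -97.3738   1.       0.2385]
top 0.006513477363823727 block front [  0.003  -33.9847   0.902    0.2389]
top base front [  0.0005 -97.3749   1.       0.2334]
top now platen [-0.0114 63.484   0.8416  1.8393]
top now bridge low [ 0.0231 82.5733  0.802   1.4463]
top start platen [-0.0038 69.3581  0.7624  1.198 ]
top start bridge low [ 0.0151 83.6056  0.8713  1.8247]
```

```bash
python3 -c "
from cell import ctrl
print(ctrl.close_job())"
```

```text
the job is handed in; nothing more can be done
None
```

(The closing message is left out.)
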